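# Lock the model board and hover the hall roof over its walls

## Robot

A 6-joint arm with a two-finger parallel gripper is mounted at the origin on the work surface. World frame = base frame: x ahead of the robot, y to its left, z up, the work surface at z = 0. Lengths are in m, angles in rad, forces in N, time in s.
With the tool pointing down it reaches from about 0.325 to 0.875 m from the base axis. Payload 4.4 kg.
Tool frame: the origin (TCP) lies on the centre line of the jaws, within the pads' length; the fingertips stand bot.tcp_to_tips ahead of it and the grasp point (between the pads) is the TCP (bot.tcp_to_tips is the distance from the TCP to the fingertips, in m); z points along the fingers, y is the direction in which the jaws open and shut (so a half turn about z gives the same grasp; the last joint's range is limited). The gripper opens to 85 mm and grips with 20 to 120 N. Pads are 22 mm wide; open, the fingers measure 114 mm over their backs; the gripper's body (76 mm by 85 mm) begins 54 mm behind the grasp point. The pads swing forward as they close: fully open they stand 13 mm farther back than shut.
Start: joints at [-1.323, 0.207, 1.542, -0, 1.393, -0.15], TCP at [0.223, -0.53, 0.25] pointing down, gripper open.
Joint ranges: [-2.73, 2.73], [-0.86, 2.22], [0.23, 2.46], [-1.11, 4.25], [0.08, 2.63], [-2.82, 2.82]. Speed limits (rad/s): [2.79, 2.79, 3.14, 3.14, 3.14, 3.14].

## Interface

Orientations are given as a 3x3 rotation matrix whose columns are the frame's x, y, z axes.
In Python, from station import bot gives the robot as it stands.
- The arm moves only by the tool drive_tool, never from a script. Its argument "deltas" is a list that holds one entry, the list of rows, each a list of 7 numbers: the shift along the tool's x, y, z in m, then the turn, a rotation vector about the tool's x, y, z in rad, then the opening, from 0 (shut) to 1 (fully open). In form: [[[tx, ty, tz, wx, wy, wz, gripper], ...]]. A call has exactly 10 rows; each row shifts and turns the commanded pose from where the row before left it, along the tool's axes as they then stand; what a row does not reach is not made up. A row lasts 1/8 s, in which the tool goes at most 62.5 mm and 10.7 degrees, less where a joint would pass 70% of its speed; a pose out of reach is approached as far as the arm can. A call is refused whole if a number of a shift passes 0.0625 or a number of a turn 0.188, either way. A call with a gripper value outside its range is refused whole. The fingers move at their own pace and stop on an object; the grip force is fixed at half the most. Time passes only in rows, so rows that do not move let the fingers close, or fill a call up. It gives the time, the measured TCP pose, the force and the opening at its end, in the units of the state.
- bot.state(): the state, without advancing time (a new reading comes with each control period).
- bot.snapshot(name): name is "scene" or "side" or "wrist"; returns a dict with "img" (400x640x3 uint8, red, green, blue), "z_map" (400x640 float32, m along the optical axis (not along the pixel's ray), 0 where there is no reading), "camera_matrix" (3x3 intrinsics, pixels), "k1" (the pictures are not rectified: a ray, as slopes to the right and down, at radius r is drawn at 1 + k1 r^2 times it, then the intrinsics apply), "world_to_cam" (4x4, takes a point from world to camera coordinates). Camera axes: x right, y down, z forward; pixel columns grow to the right and rows downward; lengths in m; the calibration is good to about 2 mm. A picture is of the moment at which its call begins.
- bot.hand_in(): hands the job in, once; it reports no verdict.
The state is a dict: "time_s": time; "joints": joint angles; "qvel": joint speeds; "joint_efforts": joint torques, N m; "eef_pos": TCP position; "tool_rot": TCP orientation; "ft_force": force on the tool from outside, world axes, zero at the start; "torque": the same for the moment, N m; "grip_width": opening from 0.0 (shut) to 1.0 (fully open).
Only numpy, scipy, OpenCV 4.12 (cv2) and the standard library are available. Lean on these libraries where they do the work, as an engineer would, in place of code of your own. Each camera call takes 0.05 s, during which the arm holds its last target.

## Task

Turn the lock ring on the model board clockwise all the way to its locked mark, so that the board cannot shift. Then pick up the gabled roof by its ridge lantern, lift it over the row of thin masts without touching them, and hold it level, square and centred over the rectangular hall with a gap of about 1 cm above the walls, touching neither building. Finish while still holding the roof there, dead still, with the ring still locked; leave the dome, the tape roll and the glue bottle alone.

Things in the scene. Friction and masses are not known exactly. Their poses are not given: they have to be found in the camera images.
- board: White landscape-model board, 300 x 400 x 15 mm, fixed on the bench. Origin at the centre of its underside, z up; its x and y run along its 300 mm and 400 mm sides. The lock ring is on its -y half, the two buildings on its +y half, the mast row between them.
- lock_ring (a joint): Turn of the captive steel lock ring about the vertical axis through ring_axis, rad. Grows clockwise seen from above; starts between 0 and 0.45; 1.4 is the hard stop at the locked mark. Stiff by friction only (about 2 N at the pin, a little more when turned fast), no spring: it stays where it is left.
- ring_axis (a point): Point on the lock ring's axis at the board's top surface (15 mm above the bench). The ring is a dark steel disc 52 mm across, its top 12 mm above the board (16 mm at the hub).
- ring_pin (a point): Upright round steel pin (12 mm diameter) on a short arm 55 mm out from the ring's axis, used to turn it. The arm is 12 mm wide, its top 9 mm above the board; the pin rises from it to 52 mm above the board; this point is on the pin's axis, 36 mm above the board. It moves with the ring.
- locked_mark (a point): Black bar, 16 x 5 mm, flat on the board, pointing at the ring's axis; its centre, here, is 72.5 mm from the axis. When locked the pin stands directly between this mark and the axis.
- masts: Row of 12 thin white masts, 5 mm in diameter, 25 mm apart, on a low strip fixed across the board. Origin at the middle of the row at the board's top surface; the row runs along its x axis, 145 mm either way; the masts rise 90 mm above the board (105 mm above the bench).
- roof_mid (a point): Loose grey card roof of the hall, about 100 to 200 g: gabled, 76 mm (its x) by 112 mm (its y), 62 mm high, with a flat underside. This point is its centre, 31 mm above its underside. On the ridge, centred, stands a straight-sided box lantern, 24 mm (x) by 60 mm (y), whose sides are free from 22 to 62 mm above the underside: the place to grip. The ridge is 27 mm high and runs along y, the slopes fall to 5 mm at the eaves.
- roof_under (a point): Centre of the roof's flat underside, same axes as roof_mid.
- hall_top (a point): Centre of the open top of the rectangular grey card hall, 64 mm (its x) by 100 mm (its y), walls 45 mm high and 4 mm thick, fixed on the board: wall tops 60 mm above the bench. The roof goes with its y along the hall's y, either way round, and overhangs 6 mm on all sides.
- hall: The same hall; origin at the centre of its underside, 45 mm below hall_top.
- drum: The other building: a round open grey card drum, 72 mm in diameter, 45 mm high, fixed on the board; origin at the centre of its underside. Not the target; it and the hall may stand in each other's places.
- roof: The same roof; origin at the centre of its underside, as roof_under.
- dome_mid (a point): Bystander: low round grey card dome, 84 mm in diameter, 37 mm high, loose on the bench; this point is 18 mm up. It and the roof may stand in each other's places.
- tape_mid (a point): Bystander: roll of masking tape lying flat, 100 mm in diameter, 25 mm high; its centre.
- glue_mid (a point): Bystander: standing white glue bottle, 48 mm in diameter, 120 mm high; its centre.
Mind the look-alikes: they are no part of the job. Leave any orange or turquoise look-alike of the roof alone.

How it is judged:
On the way, in this order (a step that is already met when the one before it is completed fails the run):
1. the lock ring is turned to its locked mark (value of joint lock_ring above 1.3 rad), for 0.2 s.
2. the roof is carried over the mast row, its underside above the mast tops (z of roof_under in the frame of masts above 0.09 m and y of roof_under in the frame of masts between -0.06 and 0.06 m and x of roof_under in the frame of masts between -0.165 and 0.165 m), for 0.04 s.
At the end, for the whole second after the job is handed in: Lock ring above 1.3 rad. Roof held in the fingers, still (under 20 mm/s), underside 3 to 20 mm above the hall's wall tops, centred within 6 mm, ridge within 0.09 rad of the hall's long axis, level within 0.07 rad, touching neither building nor the board (value of joint lock_ring above 1.3 rad and z of roof_under in the frame of hall_top between 0.003 and 0.02 m and horizontal distance between roof_under and hall_top below 0.006 m and angle between the y axis of roof and the y axis of hall, either way round below 0.09 rad and angle between roof's own z axis and vertical below 0.07 rad and linear speed of roof below 0.02 m/s and contact force between roof and the fingers above 0.5 N and contact force between roof and hall below 0.05 N and contact force between roof and drum below 0.05 N and contact force between roof and board below 0.05 N); the arm keeps its last pose, push and grip.
It fails at once if a mast is touched (over 1 N) (contact force between masts and anything else above 1 N).
It fails at once if the dome is moved more than 20 mm (distance of dome_mid from where it was at the start of the episode above 0.02 m).
It fails at once if the tape roll is moved more than 20 mm (distance of tape_mid from where it was at the start of the episode above 0.02 m).
It fails at once if the glue bottle is moved more than 20 mm (distance of glue_mid from where it was at the start of the episode above 0.02 m).
It also fails if it takes over 58 s, if anything falls off the work surface, if the arm or the gripper's body presses on something with over 40 N, if the wrist force passes 120 N, or if a joint passes its speed limit or range.

## Working session

There is one attempt and no reset: what is moved stays moved. The work goes in short steps, Python scripts to look and compute and a tool call to move; the robot and the scene stay as the last step left them, time stands still between calls to the robot, and variables do not carry over. Pictures are saved under pics/ and viewed, and the job is handed in when it is done.

Besides the shell and the picture viewer there is one more tool, called as a command line: name --argument value ..., lists and objects as JSON in quotes. drive_tool: Moves the arm, as the interface text tells. Its arguments: {"type":"object","properties":{"deltas":{"type":"array","items":{"type":"array","items":{"type":"array","items":{"type":"number"}}}}},"required":["deltas"]}

```bash
mkdir -p pics; ls
cat > h.py <<'E'
import numpy as np, cv2, pickle
from station import bot
def save(name,fn):
    s=bot.snapshot(name); cv2.imwrite('pics/'+fn+'.png',s['img'][:,:,::-1]); pickle.dump(s,open('pics/'+fn+'.pkl','wb')); return s
def world(s,px=None):
    # all-pixel world map
    K=s['camera_matrix'];k1=s['k1'];T=np.linalg.inv(s['world_to_cam'])
    v,u=np.mgrid[0:400,0:640].astype(float)
    p=cv2.undistortPoints(np.stack([u.ravel(),v.ravel()],1)[:,None],K,np.array([k1,0,0,0.]))[:,0]
    z=s['z_map'].ravel()
    P=np.c_[p*z[:,None],z,np.ones(len(z))]@T.T
    W=P[:,:3].reshape(400,640,3); W[s['z_map']==0]=np.nan
    return W
def proj(s,X):
    X=np.atleast_2d(X);M=s['world_to_cam']
    return cv2.projectPoints(X.astype(float),cv2.Rodrigues(M[:3,:3])[0],M[:3,3],s['camera_matrix'],np.array([s['k1'],0,0,0.]))[0][:,0]
def load(fn): return pickle.load(open('pics/'+fn+'.pkl','rb'))
E
python3 - <<'E'
from h import *
for n in ['scene','side','wrist']:
    s=save(n,n+'0'); print(n,s['k1'],np.round(np.linalg.inv(s['world_to_cam'])[:3],3).tolist())
st=bot.state(); print(st); print(bot.tcp_to_tips)
E
```

```text
pics
scene 0.04148323190090087 [[0.758, 0.48, -0.441, 1.151], [0.652, -0.552, 0.519, -0.821], [0.006, -0.681, -0.732, 1.27]]
side -0.005832362594508907 [[-0.913, -0.263, 0.312, 0.061], [-0.408, 0.611, -0.679, 0.874], [-0.012, -0.747, -0.665, 0.915]]
wrist -0.04990851553809865 [[0.389, -0.89, -0.24, 0.283], [-0.921, -0.376, -0.099, -0.504], [-0.002, 0.259, -0.966, 0.372]]
{'time_s': 0.15, 'joints': array([-1.32248894e+00,  2.07251966e-01,  1.54261419e+00, -3.64723370e-05,
        1.39353253e+00, -1.50479061e-01]), 'qvel': array([-0.0002393 , -0.00160173, -0.00495279,  0.00039098, -0.0003927 ,
        0.00056009]), 'joint_efforts': array([ 4.90004531e-04, -3.83508503e+01, -2.92037648e+01, -2.87765988e-04,
        6.61236685e-03, -4.40927508e-06]), 'eef_pos': array([ 0.22312497, -0.5293393 ,  0.24938226]), 'tool_rot': array([[ 9.21530440e-01,  3.88305832e-01, -4.78657901e-04],
       [ 3.88306056e-01, -9.21528824e-01,  1.74182233e-03],
       [ 2.35262716e-04, -1.79100806e-03, -9.99998368e-01]]), 'ft_force': array([ 0.60935713, -0.62890335, -0.81941545]), 'torque': array([-0.00100769,  0.00020186, -0.02578821]), 'grip_width': 1.0016444637778061}
0.019
```

View pics/scene0.png

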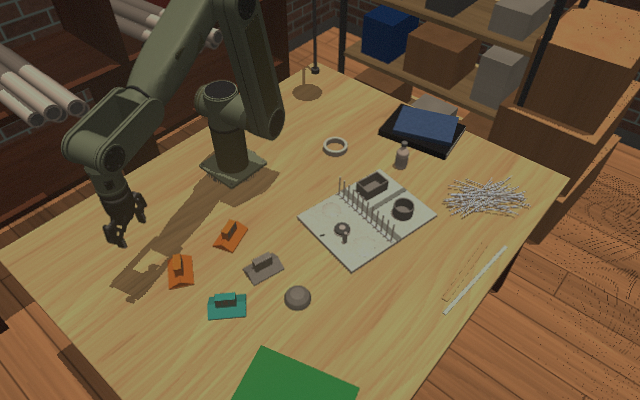

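View pics/side0.png

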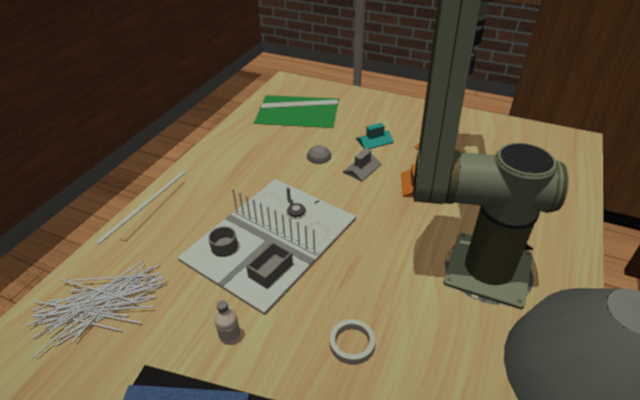

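View pics/wrist0.png

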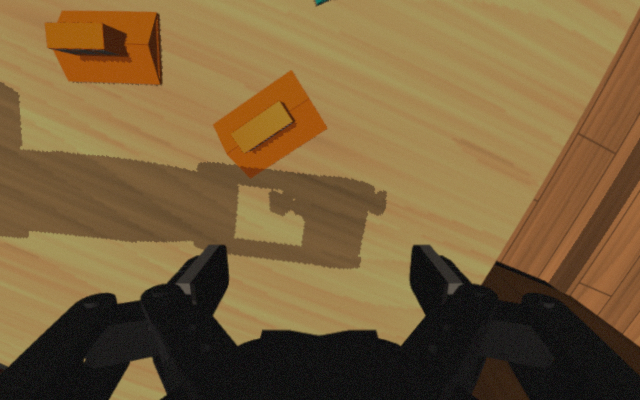

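The roof candidates in the scene picture are grey gabled (263,267), orange (230,235) and (180,271), turquoise (227,306), and the grey dome (297,297). By the description I choose the grey gabled one. The hall is at (372,186), the drum at (402,208), the ring at (342,230), and the mark looks to be near (322,235).

Run:
```python
from h import *
s=load('scene0'); a=s['img'][160:320,200:450,::-1]; cv2.imwrite('pics/c1.png',cv2.resize(a,None,fx=3.2,fy=3.2,interpolation=cv2.INTER_CUBIC))
d=load('side0'); a=d['img'][140:310,170:400,::-1]; cv2.imwrite('pics/c2.png',cv2.resize(a,None,fx=3.4,fy=3.4,interpolation=cv2.INTER_CUBIC))
for s,pts in ((s,[(263,267),(260,258),(372,186),(402,208),(342,230),(344,240),(322,235),(297,297),(350,150),(402,155),(297,218),(351,270),(437,214),(383,170),(230,235),(227,306)]),(d,[(362,158),(270,265),(222,240),(296,210),(290,195),(317,202),(318,153),(352,341),(228,325),(180,257),(265,306),(355,216),(278,181)])):
    W=world(s)
    for p in pts: print(p,np.round(W[p[1],p[0]],3))
```

```text
(263, 267) [ 0.454 -0.276  0.029]
(260, 258) [ 0.441 -0.273  0.061]
(372, 186) [0.495 0.252 0.019]
(402, 208) [0.643 0.23  0.023]
(342, 230) [0.548 0.007 0.028]
(344, 240) [ 0.584 -0.027  0.036]
(322, 235) [nan nan nan]
(297, 297) [ 0.613 -0.289  0.036]
(350, 150) [ 0.291  0.38  -0.003]
(402, 155) [0.512 0.411 0.077]
(297, 218) [ 0.38  -0.038  0.003]
(351, 270) [ 0.669 -0.097  0.02 ]
(437, 214) [0.75  0.294 0.015]
(383, 170) [0.467 0.364 0.005]
(230, 235) [ 0.282 -0.26   0.035]
(227, 306) [ 0.468 -0.442  0.02 ]
(362, 158) [ 0.437 -0.251  0.058]
(270, 265) [0.509 0.222 0.019]
(222, 240) [0.669 0.197 0.02 ]
(296, 210) [0.533 0.024 0.033]
(290, 195) [ 0.585 -0.04   0.021]
(317, 202) [ 0.5   -0.047  0.017]
(318, 153) [ 0.59  -0.253  0.033]
(352, 341) [ 0.242  0.331 -0.001]
(228, 325) [0.483 0.444 0.072]
(180, 257) [0.737 0.291 0.017]
(265, 306) [0.459 0.338 0.018]
(355, 216) [ 0.378 -0.039  0.013]
(278, 181) [ 0.65  -0.086  0.02 ]
```

View pics/c1.png

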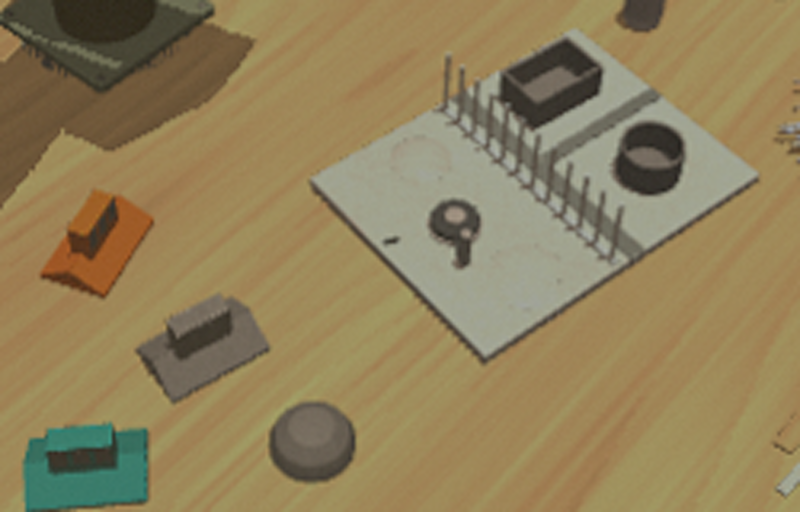

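View pics/c2.png

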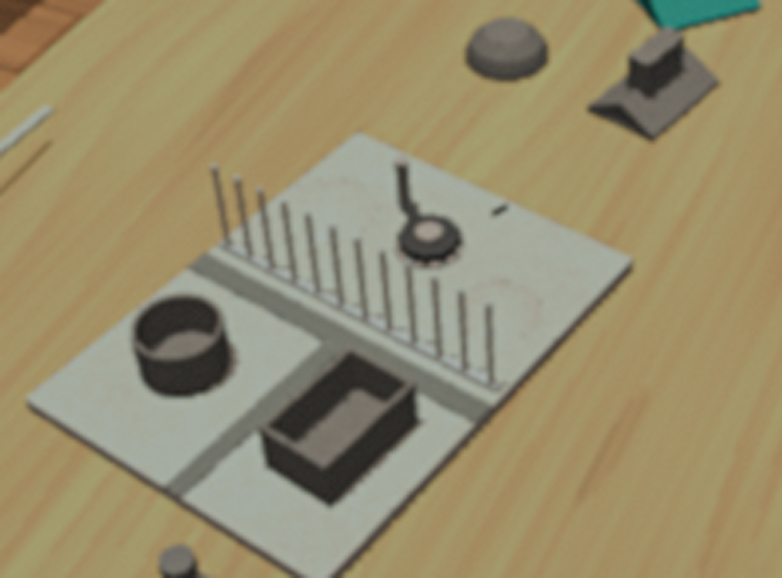

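```bash
cat >> h.py <<'E'
def ray(s,px,z):
    p=cv2.undistortPoints(np.array([[px]],float),s['camera_matrix'],np.array([s['k1'],0,0,0.]))[0,0]
    T=np.linalg.inv(s['world_to_cam']); d=T[:3,:3]@[p[0],p[1],1]; o=T[:3,3]
    return o+d*(z-o[2])/d[2]
def c1(x,y): return (200+x/3.2-.34,160+y/3.2-.34)
def c2(x,y): return (170+x/3.4-.35,140+y/3.4-.35)
E
python3 - <<'E'
from h import *
s=load('scene0');d=load('side0')
for n,p,q,z in [('cornerA',(310,182),(633,262),.015),('cornerB',(485,358),(360,133),.015),('cornerC',(757,178),(30,402),.015),('cornerD',(575,30),(322,580),.015),
 ('hub',(456,214),(428,231),.031),('mark',(391,240),(500,209),.015),('pintop',(467,232),(402,165),.067),
 ('hall tl',(502,76),(262,432),.06),('hall b',(540,96),(349,352),.06),('hall r',(601,71),(415,388),.06),('hall t',(571,40),(324,466),.06),
 ('drum',(651,143),(180,322),.06),('mast1',(448,56),(490,307),.105),('mast12',(620,207),(214,168),.105),
 ('dome',(312,430),(508,40),.03)]:
    print(n,np.round(ray(s,c1(*p),z),4),np.round(ray(d,c2(*q),z),4))
# roof lantern top from depth
for s in (s,d):
    W=world(s); m=(abs(W[...,0]-.44)<.07)&(abs(W[...,1]+.265)<.07)&(W[...,2]>.05)&(W[...,2]<.075)
    P=W[m];print(len(P),P.mean(0)); r=cv2.minAreaRect((P[:,:2]*1000).astype(np.float32));print(r)
    m=(abs(W[...,0]-.44)<.1)&(abs(W[...,1]+.265)<.09)&(W[...,2]>.006)&(W[...,2]<.075)
    P=W[m]; r=cv2.minAreaRect((P[:,:2]*1000).astype(np.float32));print(r)
E
```

```text
cornerA [ 0.3818 -0.0417  0.015 ] [ 0.3739 -0.0353  0.015 ]
cornerB [ 0.6713 -0.0985  0.015 ] [ 0.6658 -0.0979  0.015 ]
cornerC [0.7508 0.2868 0.015 ] [0.741  0.2936 0.015 ]
cornerD [0.459  0.3493 0.015 ] [0.4554 0.3468 0.015 ]
hub [0.5402 0.0173 0.031 ] [0.5396 0.0134 0.031 ]
mark [ 0.5025 -0.0454  0.015 ] [ 0.5036 -0.0524  0.015 ]
pintop [ 0.5815 -0.0184  0.067 ] [ 0.5775 -0.0174  0.067 ]
hall tl [0.4659 0.1909 0.06  ] [0.5371 0.2798 0.06  ]
hall b [0.5176 0.1937 0.06  ] [0.5178 0.1862 0.06  ]
hall r [0.5462 0.2713 0.06  ] [0.4561 0.1989 0.06  ]
hall t [0.4903 0.2905 0.06  ] [0.4813 0.2893 0.06  ]
drum [0.6517 0.2155 0.06  ] [0.6518 0.2098 0.06  ]
mast1 [0.427  0.1389 0.105 ] [0.421  0.1418 0.105 ]
mast12 [0.6958 0.083  0.105 ] [0.6922 0.0859 0.105 ]
dome [ 0.6035 -0.2789  0.03  ] [ 0.5925 -0.2663  0.03  ]
166 [ 0.44607519 -0.27220237  0.06201572]
((444.82208251953125, -270.0560607910156), (61.45475387573242, 29.211931228637695), 74.24935913085938)
((439.9700927734375, -259.2555847167969), (165.43980407714844, 195.95169067382812), 89.85330963134766)
141 [ 0.44300169 -0.26597749  0.0604358 ]
((444.2828063964844, -269.4682922363281), (65.76004028320312, 26.990001678466797), 73.01953125)
((427.77508544921875, -249.2438507080078), (189.53460693359375, 120.21471405029297), 49.8990478515625)
```

```bash
cat >> h.py <<'E'
from scipy.spatial.transform import Rotation as R
def target_rot(yaw_y): # tool down, y axis at world angle yaw_y
    y=np.array([np.cos(yaw_y),np.sin(yaw_y),0]);z=np.array([0,0,-1.]);return np.stack([np.cross(y,z),y,z],1)
def plan(wps,g=1.0,dec=3,start=None):
    """wps: list of (pos,yaw_deg,nrows)"""
    st=bot.state(); p,Rm=(st['eef_pos'],st['tool_rot']) if start is None else start
    p=p.copy();rows=[]
    for pos,yd,n in wps:
        Rt=target_rot(np.radians(yd))
        for k in range(n):
            f=1/(n-k)
            dp=Rm.T@((np.array(pos)-p)*f); w=R.from_matrix(Rm.T@Rt).as_rotvec()*f
            dp=np.round(dp,dec);w=np.round(w,3)
            rows.append([*map(float,dp),*map(float,w),g]); p=p+Rm@dp; Rm=Rm@R.from_rotvec(w).as_matrix()
    for i in range(0,len(rows),10): print(rows[i:i+10])
    print('end',p.round(4),'yaw',np.degrees(np.arctan2(Rm[1,1],Rm[0,1])).round(2), 'max',np.abs(np.array(rows)[:,:6]).max(0))
def stat():
    s=bot.state();Rm=s['tool_rot'];print('t',round(s['time_s'],2),'p',s['eef_pos'].round(4),'yaw',np.degrees(np.arctan2(Rm[1,1],Rm[0,1])).round(2),'tilt',(Rm[:2,2]).round(4),'F',s['ft_force'].round(1),'g',round(s['grip_width'],3),'q',s['joints'].round(2))
E
python3 - <<'E'
from h import *
plan([((.56,-.02,.22),50,13),((.56,-.02,.22),50,7)])
E
```

```text
[[0.039, -0.026, 0.002, -0.0, -0.0, -0.157, 1.0], [0.043, -0.02, 0.002, -0.0, -0.0, -0.157, 1.0], [0.045, -0.013, 0.002, -0.0, -0.0, -0.157, 1.0], [0.047, -0.005, 0.002, -0.0, -0.0, -0.157, 1.0], [0.047, 0.002, 0.002, -0.0, -0.0, -0.157, 1.0], [0.046, 0.009, 0.003, -0.0, -0.0, -0.157, 1.0], [0.044, 0.016, 0.002, 0.0, -0.0, -0.158, 1.0], [0.041, 0.023, 0.003, 0.0, -0.0, -0.157, 1.0], [0.037, 0.029, 0.002, 0.0, -0.0, -0.158, 1.0], [0.032, 0.035, 0.003, 0.0, -0.0, -0.157, 1.0]]
[[0.026, 0.039, 0.002, 0.0, -0.001, -0.158, 1.0], [0.019, 0.043, 0.003, 0.0, -0.0, -0.157, 1.0], [0.012, 0.045, 0.002, 0.001, -0.001, -0.158, 1.0], [0.0, -0.0, 0.0, -0.0, 0.0, 0.0, 1.0], [0.0, -0.0, 0.0, -0.0, 0.0, 0.0, 1.0], [0.0, -0.0, 0.0, -0.0, 0.0, 0.0, 1.0], [0.0, -0.0, 0.0, -0.0, 0.0, 0.0, 1.0], [0.0, -0.0, 0.0, -0.0, 0.0, 0.0, 1.0], [0.0, -0.0, 0.0, -0.0, 0.0, 0.0, 1.0], [0.0, -0.0, 0.0, -0.0, 0.0, 0.0, 1.0]]
end [ 0.5606 -0.0199  0.2201] yaw 50.02 max [0.047 0.045 0.003 0.001 0.001 0.158]
```

drive_tool --deltas '[[[0.039, -0.026, 0.002, 0, 0, -0.157, 1], [0.043, -0.02, 0.002, 0, 0, -0.157, 1], [0.045, -0.013, 0.002, 0, 0, -0.157, 1], [0.047, -0.005, 0.002, 0, 0, -0.157, 1], [0.047, 0.002, 0.002, 0, 0, -0.157, 1], [0.046, 0.009, 0.003, 0, 0, -0.157, 1], [0.044, 0.016, 0.002, 0, 0, -0.158, 1], [0.041, 0.023, 0.003, 0, 0, -0.157, 1], [0.037, 0.029, 0.002, 0, 0, -0.158, 1], [0.032, 0.035, 0.003, 0, 0, -0.157, 1]]]'

```text
time_s: 1.4
eef_pos: [0.4829, -0.1356, 0.2271]
tool_rot: [[-0.394, 0.919, -0.0], [0.919, 0.394, -0.0], [-0.0, -0.0, -1.0]]
ft_force: [-0.1, -0.2, 0.7]
grip_width: 1.002
```

Run:
```python
from h import *
stat();plan([((.56,-.02,.22),50,4),((.56,-.02,.22),50,6)])
```

```text
t 1.4 p [ 0.4829 -0.1356  0.2271] yaw 23.21 tilt [-0.     -0.0001] F [-0.1 -0.2  0.7] g 1.002 q [-0.45  0.07  1.74 -0.    1.33 -0.85]
[[0.019, 0.029, 0.002, -0.0, 0.0, -0.117, 1.0], [0.015, 0.031, 0.002, -0.0, 0.0, -0.117, 1.0], [0.012, 0.033, 0.002, -0.0, 0.0, -0.117, 1.0], [0.008, 0.034, 0.001, -0.0, 0.0, -0.117, 1.0], [-0.0, -0.0, 0.0, -0.0, 0.0, 0.0, 1.0], [-0.0, -0.0, 0.0, -0.0, 0.0, 0.0, 1.0], [-0.0, -0.0, 0.0, -0.0, 0.0, 0.0, 1.0], [-0.0, -0.0, 0.0, -0.0, 0.0, 0.0, 1.0], [-0.0, -0.0, 0.0, -0.0, 0.0, 0.0, 1.0], [-0.0, -0.0, 0.0, -0.0, 0.0, 0.0, 1.0]]
end [ 0.5601 -0.0198  0.2201] yaw 50.03 max [0.019 0.034 0.002 0.    0.    0.117]
```

drive_tool --deltas '[[[0.019, 0.029, 0.002, 0, 0, -0.117, 1.0], [0.015, 0.031, 0.002, 0, 0, -0.117, 1.0], [0.012, 0.033, 0.002, 0, 0, -0.117, 1.0], [0.008, 0.034, 0.001, 0, 0, -0.117, 1.0], [0, 0, 0, 0, 0, 0, 1.0], [0, 0, 0, 0, 0, 0, 1.0], [0, 0, 0, 0, 0, 0, 1.0], [0, 0, 0, 0, 0, 0, 1.0], [0, 0, 0, 0, 0, 0, 1.0], [0, 0, 0, 0, 0, 0, 1.0]]]'

```text
time_s: 2.65
eef_pos: [0.56, -0.0219, 0.2204]
tool_rot: [[-0.763, 0.647, 0.0], [0.647, 0.763, -0.0], [-0.0, 0.0, -1.0]]
ft_force: [-0.4, -0.1, 0.0]
grip_width: 0.999
```

Run:
```python
from h import *
stat();s=save('wrist','w1')
W=world(s)
print(np.round(proj(s,[[.540,.0155,.031],[.579,-.018,.067],[.503,-.049,.015]]),1))
cv2.imwrite('pics/w1b.png',cv2.resize(s['img'][:,:,::-1],(800,500)))
```

```text
t 2.65 p [ 0.56   -0.0219  0.2204] yaw 49.7 tilt [ 0.0001 -0.    ] F [-0.4 -0.1  0. ] g 0.999 q [-0.19  0.2   1.61  0.    1.33 -1.06]
[[334.  144.7]
 [334.8 203.2]
 [265.1 156.2]]
```

View pics/w1b.png

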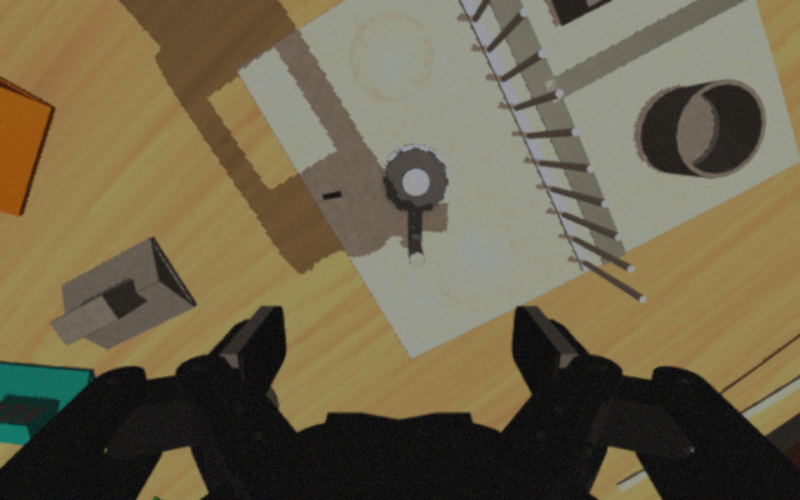

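Run:
```python
from h import *
s=load('w1')
r=lambda x,y,z:ray(s,(x/1.25-.1,y/1.25-.1),z)
h=r(416,182,.031);p=r(417,259,.067);m=r(332,195,.015)
print(h,p,m)
for n,v in(('pin',p),('mark',m)): d=(v-h)[:2];print(n,np.linalg.norm(d),np.degrees(np.arctan2(d[1],d[0])))
```

```text
[0.53977303 0.01400969 0.031     ] [ 0.58118384 -0.02134008  0.067     ] [ 0.50304177 -0.04851165  0.015     ]
pin 0.05444686280433445 -40.48527200935756
mark 0.07251277884823953 -120.43421670449642
```

Run:
```python
from h import *
plan([((.5815,-.0213,.12),49.6,3),((.5815,-.0213,.056),49.6,4),((.5815,-.0213,.056),49.6,3)])
```

```text
[[-0.005, 0.005, 0.033, 0.0, 0.0, 0.001, 1.0], [-0.005, 0.005, 0.034, 0.0, 0.0, 0.0, 1.0], [-0.006, 0.004, 0.033, 0.0, 0.0, 0.001, 1.0], [0.0, 0.0, 0.016, 0.0, 0.0, -0.0, 1.0], [0.0, 0.0, 0.016, 0.0, 0.0, -0.0, 1.0], [0.0, 0.0, 0.016, 0.0, 0.0, -0.0, 1.0], [0.0, 0.0, 0.016, 0.0, 0.0, -0.0, 1.0], [0.0, 0.0, 0.0, 0.0, 0.0, -0.0, 1.0], [0.0, 0.0, 0.0, 0.0, 0.0, -0.0, 1.0], [0.0, 0.0, 0.0, 0.0, 0.0, -0.0, 1.0]]
end [ 0.5814 -0.0215  0.0564] yaw 49.6 max [0.006 0.005 0.034 0.    0.    0.001]
```

drive_tool --deltas '[[[-0.005, 0.005, 0.033, 0.0, 0.0, 0.0, 1.0], [-0.005, 0.005, 0.034, 0.0, 0.0, 0.0, 1.0], [-0.006, 0.004, 0.033, 0.0, 0.0, 0.0, 1.0], [0.0, 0.0, 0.016, 0.0, 0.0, 0, 1.0], [0.0, 0.0, 0.016, 0.0, 0.0, 0, 1.0], [0.0, 0.0, 0.016, 0.0, 0.0, 0, 1.0], [0.0, 0.0, 0.016, 0.0, 0.0, 0, 0.6], [0.0, 0.0, 0.0, 0.0, 0.0, 0, 0.5], [0.0, 0.0, 0.0, 0.0, 0.0, 0, 0.4], [0.0, 0.0, 0.0, 0.0, 0.0, 0, 0.3]]]'

```text
time_s: 3.95
eef_pos: [0.5821, -0.0214, 0.0572]
tool_rot: [[-0.763, 0.646, 0.002], [0.646, 0.763, -0.0], [-0.002, 0.001, -1.0]]
ft_force: [0.4, 0.5, 0.5]
grip_width: 0.298
```

Run:
```python
from h import *
stat();s=save('wrist','w2')
```

```text
t 3.95 p [ 0.5821 -0.0214  0.0572] yaw 49.73 tilt [ 0.0018 -0.0003] F [0.4 0.5 0.5] g 0.298 q [-0.19  0.45  1.67  0.    1.03 -1.05]
```

View pics/w2.png

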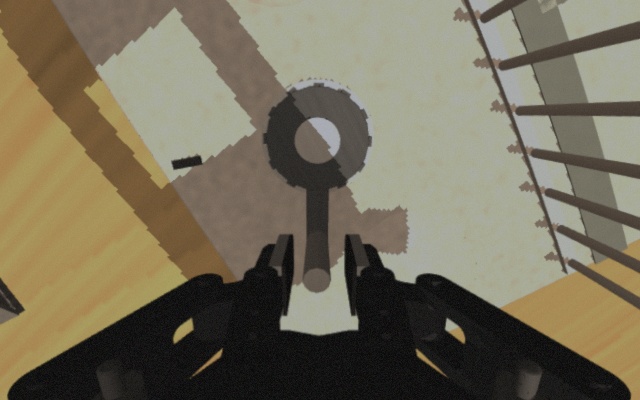

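drive_tool --deltas '[[[0, 0, 0, 0, 0, 0, 0], [0, 0, 0, 0, 0, 0, 0], [0, 0, 0, 0, 0, 0, 0], [0.0003, -0.0055, 0, 0, 0, 0.1, 0], [0.0003, -0.0055, 0, 0, 0, 0.1, 0], [0.0003, -0.0055, 0, 0, 0, 0.1, 0], [0.0003, -0.0055, 0, 0, 0, 0.1, 0], [0.0003, -0.0055, 0, 0, 0, 0.1, 0], [0.0003, -0.0055, 0, 0, 0, 0.1, 0], [0.0003, -0.0055, 0, 0, 0, 0.1, 0]]]'

```text
time_s: 5.25
eef_pos: [0.55, -0.0402, 0.0571]
tool_rot: [[-0.164, 0.986, 0.004], [0.986, 0.164, -0.001], [-0.001, 0.004, -1.0]]
ft_force: [2.1, -2.0, 2.0]
grip_width: 0.117
```

Run:
```python
from h import *
stat();p=bot.state()['eef_pos'];d=p[:2]-[.540,.0143];print(np.linalg.norm(d),np.degrees(np.arctan2(d[1],d[0])))
```

```text
t 5.25 p [ 0.55   -0.0402  0.0571] yaw 9.45 tilt [ 0.004  -0.0007] F [ 2.1 -2.   2. ] g 0.117 q [-0.23  0.39  1.75  0.    1.   -0.4 ]
0.055421361166676286 -79.55596460395104
```

drive_tool --deltas '[[[0.0003, -0.0055, 0, 0, 0, 0.1, 0], [0.0003, -0.0055, 0, 0, 0, 0.1, 0], [0.0003, -0.0055, 0, 0, 0, 0.1, 0], [0.0003, -0.0055, 0, 0, 0, 0.1, 0], [0.0003, -0.0055, 0, 0, 0, 0.1, 0], [0.0003, -0.0055, 0, 0, 0, 0.1, 0], [0.0002, -0.0045, 0, 0, 0, 0.08, 0], [0, 0, 0, 0, 0, 0, 0], [0, 0, 0, 0, 0, 0, 0], [0, 0, 0, 0, 0, 0, 0]]]'

```text
time_s: 6.5
eef_pos: [0.5131, -0.0341, 0.057]
tool_rot: [[0.489, 0.872, 0.002], [0.872, -0.489, -0.001], [-0.0, 0.002, -1.0]]
ft_force: [-1.3, -4.2, 4.9]
grip_width: 0.12
```

Run:
```python
from h import *
stat();p=bot.state()['eef_pos'];d=p[:2]-[.540,.0143];print(np.linalg.norm(d),np.degrees(np.arctan2(d[1],d[0])))
s=save('wrist','w3')
```

```text
t 6.5 p [ 0.5131 -0.0341  0.057 ] yaw -29.27 tilt [ 0.0018 -0.0012] F [-1.3 -4.2  4.9] g 0.12 q [-0.23  0.33  1.84 -0.    0.97  0.28]
0.055370110397104426 -119.03588815317231
```

View pics/w3.png

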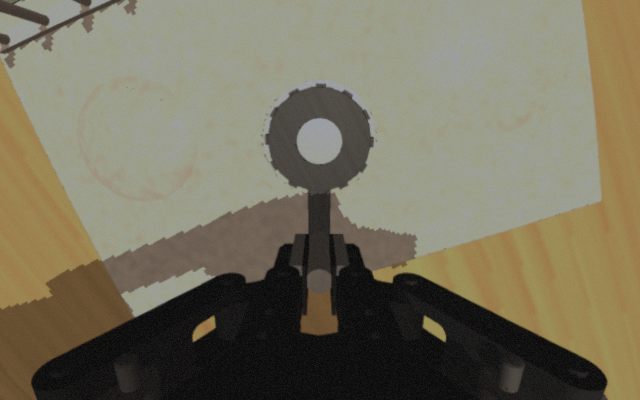

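drive_tool --deltas '[[[0, -0.002, 0, 0, 0, 0.02, 0], [0, -0.001, 0, 0, 0, 0.01, 0], [0, 0, 0, 0, 0, 0, 0], [0, 0, 0, 0, 0, 0, 0.3], [0, 0, 0, 0, 0, 0, 0.6], [0, 0, 0, 0, 0, 0, 0.6], [0, 0, -0.03, 0, 0, 0, 0.6], [0, 0, -0.05, 0, 0, 0, 1], [0, 0, -0.05, 0, 0, 0, 1], [0, 0, -0.03, 0, 0, 0, 1]]]'

```text
time_s: 7.8
eef_pos: [0.5104, -0.0317, 0.219]
tool_rot: [[0.515, 0.857, 0.003], [0.857, -0.515, -0.0], [0.001, 0.003, -1.0]]
ft_force: [-0.6, -0.8, -0.1]
grip_width: 0.999
```

Run:
```python
from h import *
stat();s=save('wrist','w4');cv2.imwrite('pics/w4b.png',cv2.resize(s['img'][:,:,::-1],(800,500)))
plan([((.444,-.268,.22),-16,8),((.444,-.268,.22),-16,2)])
```

```text
t 7.8 p [ 0.5104 -0.0317  0.219 ] yaw -31.03 tilt [ 0.0034 -0.0003] F [-0.6 -0.8 -0.1] g 0.999 q [-0.23  0.1   1.73  0.    1.31  0.31]
[[-0.03, 0.008, 0.0, 0.001, -0.0, -0.033, 1.0], [-0.03, 0.007, 0.0, 0.001, -0.0, -0.033, 1.0], [-0.03, 0.006, 0.0, 0.001, -0.0, -0.033, 1.0], [-0.03, 0.005, 0.0, 0.001, -0.0, -0.033, 1.0], [-0.03, 0.004, 0.001, 0.001, -0.001, -0.033, 1.0], [-0.031, 0.003, 0.001, 0.002, -0.0, -0.032, 1.0], [-0.031, 0.002, 0.0, 0.001, -0.001, -0.033, 1.0], [-0.03, 0.0, 0.001, 0.002, -0.0, -0.032, 1.0], [-0.0, 0.0, -0.0, -0.0, -0.0, -0.0, 1.0], [-0.0, 0.0, -0.0, -0.0, -0.0, -0.0, 1.0]]
end [ 0.4441 -0.2677  0.2195] yaw -16.0 max [0.031 0.008 0.001 0.002 0.001 0.033]
```

View pics/w4b.png

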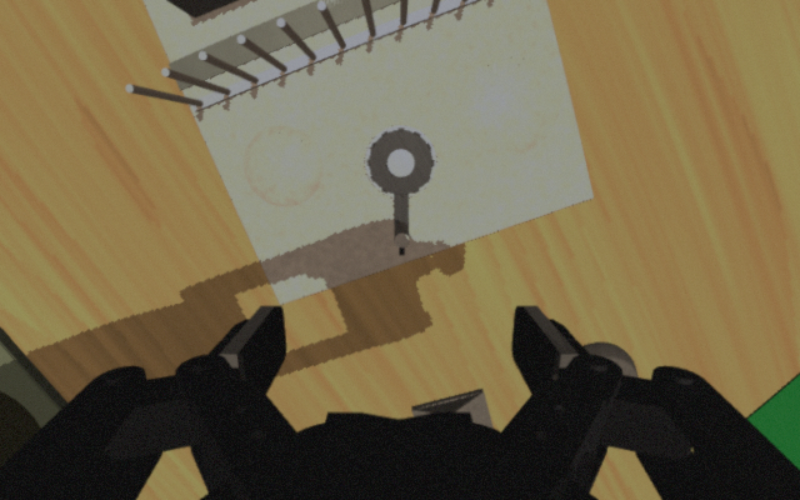

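Picture: pin top (401,238), the mark just beyond at (402,251) and the hub (401,163) are in line, so the ring is locked. Next, the roof.

drive_tool --deltas '[[[-0.036, 0.008, 0, 0, 0, -0.033, 1], [-0.036, 0.008, 0, 0, 0, -0.033, 1], [-0.036, 0.007, 0, 0, 0, -0.033, 1], [-0.036, 0.006, 0, 0, 0, -0.033, 1], [-0.036, 0.005, 0, 0, 0, -0.033, 1], [-0.036, 0.003, 0, 0, 0, -0.032, 1], [-0.036, 0.002, 0, 0, 0, -0.033, 1], [-0.036, 0, 0, 0, 0, -0.032, 1], [0, 0, 0, 0, 0, 0, 1], [0, 0, 0, 0, 0, 0, 1]]]'

```text
time_s: 9.1
eef_pos: [0.4252, -0.31, 0.2155]
tool_rot: [[0.277, 0.961, -0.001], [0.961, -0.277, 0.002], [0.002, -0.001, -1.0]]
ft_force: [-0.1, -0.4, -0.3]
grip_width: 1.003
```

Run:
```python
from h import *
stat();s=save('wrist','w5');cv2.imwrite('pics/w5b.png',cv2.resize(s['img'][:,:,::-1],(800,500)))
```

```text
t 9.1 p [ 0.4252 -0.31    0.2155] yaw -16.06 tilt [-0.0007  0.0018] F [-0.1 -0.4 -0.3] g 1.003 q [-0.79  0.14  1.7   0.    1.31 -0.51]
```

View pics/w5b.png

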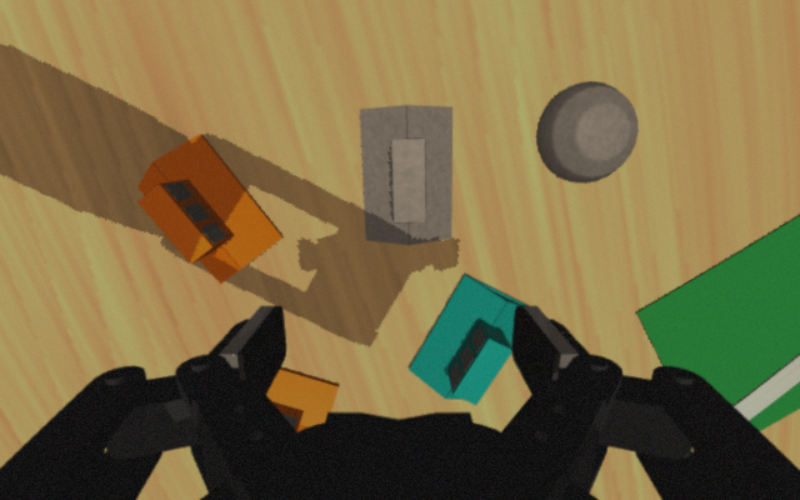

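Run:
```python
from h import *
s=load('w5')
r=lambda x,y,z:ray(s,(x/1.25-.1,y/1.25-.1),z)[:2]
L=np.array([r(x,y,.062) for x,y in [(392,139),(425,139),(426,222),(394,222)]])
B=np.array([r(x,y,.005) for x,y in [(360,107.5),(452,107.5),(451,240),(368,240)]])
for Q in(L,B):
    print(Q.round(4).tolist(),Q.mean(0).round(4),[np.linalg.norm(Q[i]-Q[(i+1)%4]).round(4) for i in range(4)])
    a=Q[0]-Q[3];b=Q[1]-Q[2];print([np.degrees(np.arctan2(v[1],v[0])).round(2) for v in (a,b,a+b)])
W=world(s);m=(abs(W[...,0]-.445)<.06)&(abs(W[...,1]+.265)<.06)&(W[...,2]>.052)&(W[...,2]<.07);P=W[m]
print(P.mean(0),cv2.minAreaRect((P[:,:2]*1000).astype(np.float32)))
v,u=np.where(m);print(u.min()*1.25,u.max()*1.25,v.min()*1.25,v.max()*1.25)
```

```text
[[0.44, -0.2397], [0.4622, -0.2461], [0.4475, -0.3033], [0.4249, -0.2968]] [ 0.4437 -0.2715] [np.float64(0.0231), np.float64(0.0591), np.float64(0.0236), np.float64(0.0591)]
[np.float64(75.15), np.float64(75.62), np.float64(75.39)]
[[0.4209, -0.2065], [0.4943, -0.2275], [0.4658, -0.337], [0.394, -0.3164]] [ 0.4438 -0.2718] [np.float64(0.0763), np.float64(0.1131), np.float64(0.0747), np.float64(0.1132)]
[np.float64(76.23), np.float64(75.41), np.float64(75.82)]
[ 0.4431545  -0.27042487  0.06129186] ((443.11114501953125, -270.9490051269531), (59.77983093261719, 24.649038314819336), 75.68436431884766)
391.25 425.0 137.5 221.25
```

Run:
```python
from h import *
plan([((.4437,-.2716,.11),-14.4,4),((.4437,-.2716,.049),-14.4,4),((.4437,-.2716,.049),-14.4,2)])
```

```text
[[0.01, 0.002, 0.026, -0.0, -0.0, -0.007, 1.0], [0.011, 0.002, 0.027, -0.0, -0.0, -0.007, 1.0], [0.01, 0.002, 0.026, -0.0, -0.001, -0.007, 1.0], [0.011, 0.002, 0.027, -0.001, -0.0, -0.007, 1.0], [-0.0, -0.0, 0.015, 0.0, -0.0, -0.0, 1.0], [-0.0, -0.0, 0.015, 0.0, -0.0, -0.0, 1.0], [-0.0, -0.0, 0.015, 0.0, -0.0, -0.0, 1.0], [-0.0, -0.0, 0.016, 0.0, -0.0, -0.0, 1.0], [-0.0, -0.0, -0.0, 0.0, -0.0, -0.0, 1.0], [-0.0, -0.0, -0.0, 0.0, -0.0, -0.0, 1.0]]
end [ 0.4442 -0.2713  0.0487] yaw -14.41 max [0.011 0.002 0.027 0.001 0.001 0.007]
```

drive_tool --deltas '[[[0.01, 0.002, 0.026, 0, -0.001, -0.007, 0.8], [0.01, 0.002, 0.027, 0, -0.001, -0.007, 0.7], [0.01, 0.001, 0.026, 0, -0.001, -0.007, 0.6], [0.011, 0.001, 0.027, -0.001, 0, -0.007, 0.5], [0, 0, 0.015, 0, 0, 0, 0.5], [0, 0, 0.015, 0, 0, 0, 0.5], [0, 0, 0.015, 0, 0, 0, 0.5], [0, 0, 0.015, 0, 0, 0, 0.5], [0, 0, 0, 0, 0, 0, 0.5], [0, 0, 0, 0, 0, 0, 0.5]]]'

```text
time_s: 10.4
eef_pos: [0.4423, -0.2737, 0.0505]
tool_rot: [[0.25, 0.968, 0.001], [0.968, -0.25, -0.004], [-0.003, 0.001, -1.0]]
ft_force: [0.0, -0.3, 0.4]
grip_width: 0.5
```

Run:
```python
from h import *
stat();s=save('wrist','w6')
```

```text
t 10.4 p [ 0.4423 -0.2737  0.0505] yaw -14.45 tilt [ 0.0006 -0.0035] F [ 0.  -0.3  0.4] g 0.5 q [-0.72  0.35  1.83 -0.    0.96 -0.47]
```

View pics/w6.png

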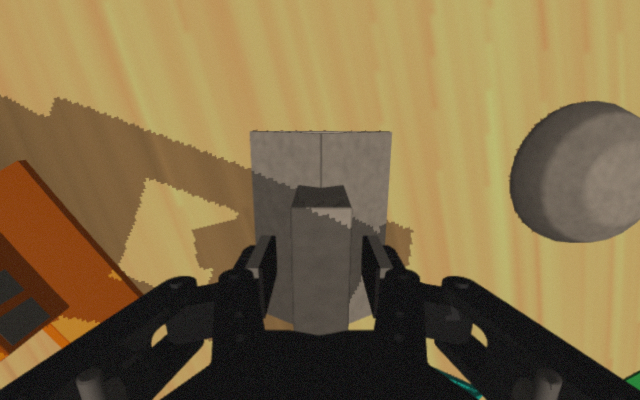

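drive_tool --deltas '[[[0.002, 0.001, 0, 0, 0, 0, 0.5], [0, 0, 0, 0, 0, 0, 0.2], [0, 0, 0, 0, 0, 0, 0], [0, 0, 0, 0, 0, 0, 0], [0, 0, 0, 0, 0, 0, 0], [0, 0, 0, 0, 0, 0, 0], [0, 0, -0.01, 0, 0, 0, 0], [0, 0, -0.03, 0, 0, 0, 0], [0, 0, -0.05, 0, 0, 0, 0], [0, 0, -0.04, 0, 0, 0, 0]]]'

```text
time_s: 11.7
eef_pos: [0.4431, -0.271, 0.1815]
tool_rot: [[0.249, 0.968, -0.0], [0.968, -0.249, -0.003], [-0.003, 0.0, -1.0]]
ft_force: [-0.2, -0.1, -1.6]
grip_width: 0.27
```

Run:
```python
from h import *
stat();s=save('wrist','w7');s=save('scene','s7');save('side','d7')
a=s['img'][100:300,180:460,::-1]; cv2.imwrite('pics/s7c.png',cv2.resize(a,None,fx=2.8,fy=2.8,interpolation=cv2.INTER_CUBIC))
```

```text
t 11.7 p [ 0.4431 -0.271   0.1815] yaw -14.44 tilt [-0.0004 -0.0029] F [-0.2 -0.1 -1.6] g 0.27 q [-0.71  0.16  1.75 -0.    1.23 -0.46]
```

View pics/w7.png

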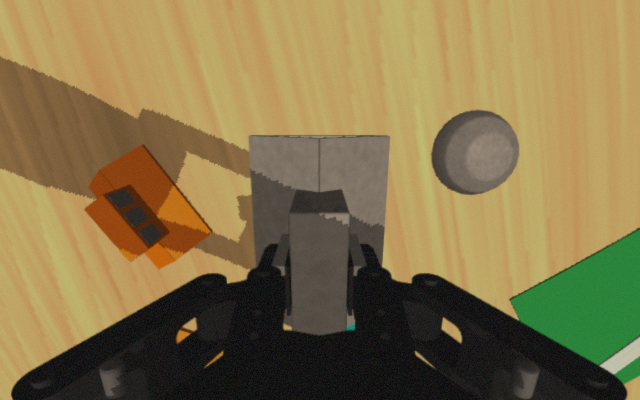

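View pics/s7c.png

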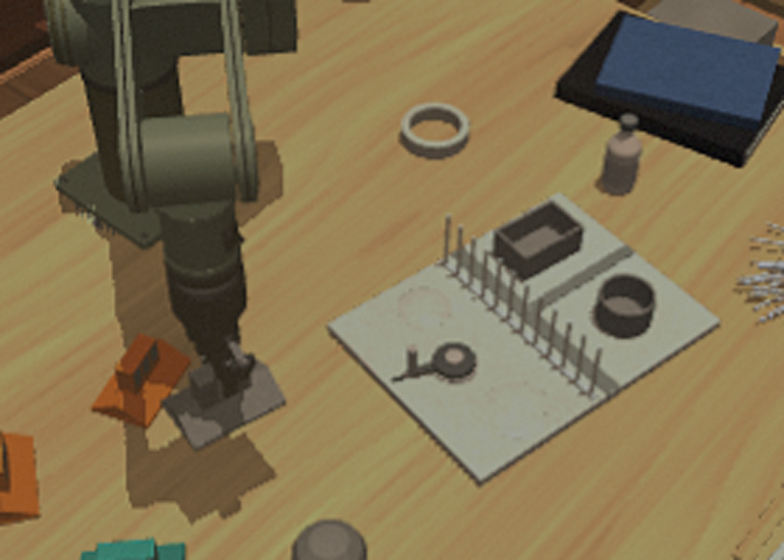

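Run:
```python
from h import *
plan([((.468,.113,.22),-14.4,8),((.468,.113,.22),-14.4,2)],g=0)
```

```text
[[0.047, -0.009, -0.005, 0.001, 0.001, -0.0, 0], [0.047, -0.009, -0.005, 0.001, 0.001, -0.0, 0], [0.047, -0.009, -0.005, 0.001, 0.001, -0.0, 0], [0.048, -0.009, -0.005, 0.001, 0.0, -0.0, 0], [0.047, -0.009, -0.005, 0.0, 0.001, -0.0, 0], [0.048, -0.009, -0.005, 0.001, 0.0, -0.0, 0], [0.047, -0.01, -0.004, 0.0, 0.001, -0.0, 0], [0.048, -0.009, -0.005, 0.001, 0.0, -0.001, 0], [-0.0, -0.0, 0.0, -0.0, 0.0, 0.0, 0], [-0.0, -0.0, 0.0, -0.0, 0.0, 0.0, 0]]
end [0.4683 0.1131 0.2205] yaw -14.38 max [0.048 0.01  0.005 0.001 0.001 0.001]
```

drive_tool --deltas '[[[0.03, -0.006, -0.01, 0, 0, 0, 0], [0.047, -0.009, -0.01, 0, 0, 0, 0], [0.047, -0.009, -0.01, 0, 0, 0, 0], [0.048, -0.009, -0.008, 0, 0, 0, 0], [0.047, -0.009, 0, 0, 0.001, 0, 0], [0.048, -0.009, 0, 0, 0.001, 0, 0], [0.047, -0.009, 0, 0, 0.001, 0, 0], [0.04, -0.008, 0, 0, 0, 0, 0], [0.025, -0.006, 0, 0, 0, 0, 0], [0, 0, 0, 0, 0, 0, 0]]]'

```text
time_s: 13.1
eef_pos: [0.4645, 0.1156, 0.215]
tool_rot: [[0.246, 0.969, -0.004], [0.969, -0.246, -0.001], [-0.002, -0.004, -1.0]]
ft_force: [0.4, -0.8, -1.3]
grip_width: 0.273
```

Run:
```python
from h import *
stat();s=save('wrist','w8');cv2.imwrite('pics/w8b.png',cv2.resize(s['img'][:,:,::-1],(800,500)))
```

```text
t 13.1 p [0.4645 0.1156 0.215 ] yaw -14.25 tilt [-0.0041 -0.0006] F [ 0.4 -0.8 -1.3] g 0.273 q [ 0.06  0.04  1.81 -0.    1.3   0.31]
```

View pics/w8b.png

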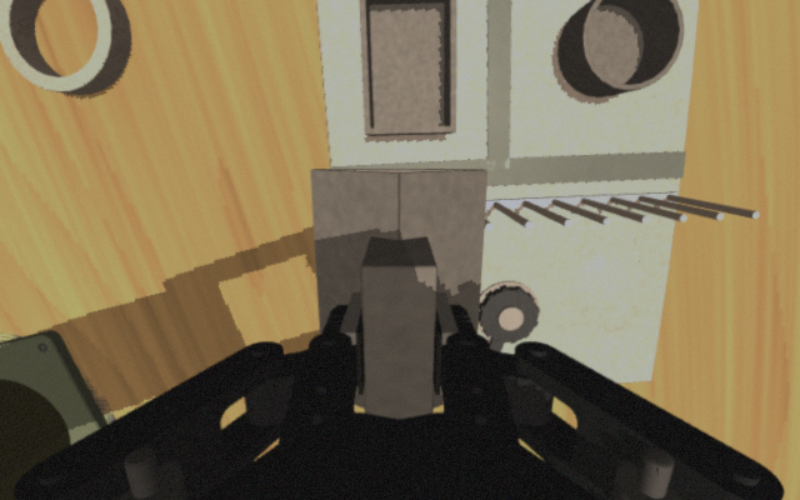

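Run:
```python
from h import *
s=load('w8')
cv2.imwrite('pics/w8c.png',cv2.resize(s['img'][0:150,240:400,::-1],None,fx=4,fy=4,interpolation=cv2.INTER_CUBIC))
```

```text
(no output)
```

View pics/w8c.png

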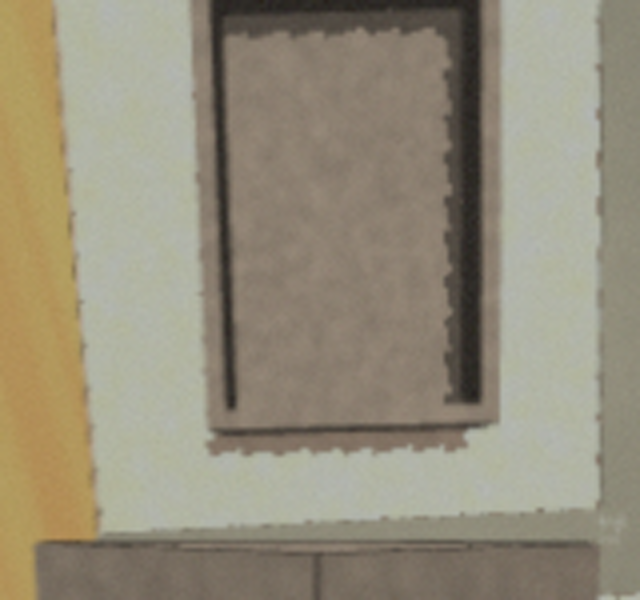

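Run:
```python
from h import *
s=load('w8');st=bot.state()
r=lambda x,y,z:ray(s,(240+x/4-.375,y/4-.375),z)[:2]
nl,nr,tl,tr=[r(*p,.06) for p in((210,430),(498,424),(193,0),(500,0))]
ang=lambda v:np.degrees(np.arctan2(v[1],v[0]))
print('width',np.linalg.norm(nr-nl),np.linalg.norm(tr-tl),'angs',ang(nr-nl)+90,ang(tl-nl),ang(tr-nr))
for th in (75,76,77): 
    u=np.array([np.cos(np.radians(th)),np.sin(np.radians(th))]);print(th,(nl+nr)/2+.05*u)
zr=st['eef_pos'][2]-.0505
el,er=r(37,541,zr+.005),r(598,541,zr+.005)
print('eave',el,er,np.linalg.norm(er-el),ang(er-el)+90)
u=er-el;u/=np.linalg.norm(u);n=np.array([-u[1],u[0]]);c=(el+er)/2-.056*n
print('roof c',c,'tcp',st['eef_pos'],'off in tool xy',st['tool_rot'][:2,:2].T@(c-st['eef_pos'][:2]))
```

```text
width 0.06306849710947474 0.06276411906120337 angs 76.96004514963657 77.04783628481567 77.26563737360387
75 [0.50284259 0.2352187 ]
76 [0.50199773 0.23543719]
77 [0.50114919 0.23564091]
eave [0.44113356 0.18019694] [0.51488148 0.16150719] 0.07607931365925498 75.77908135485451
roof c [0.46425049 0.11656814] tcp [0.4647624  0.11461789 0.21523721] off in tool xy [ 0.00176287 -0.00097868]
```

Run:
```python
from h import *
stat()
plan([((.5015,.2346,.20),-12.9,6),((.5015,.2346,.14),-12.9,4)],g=0)
```

```text
t 13.15 p [0.4648 0.1146 0.2152] yaw -14.33 tilt [-0.0035 -0.0011] F [-0.1  0.6 -0.7] g 0.273 q [ 0.06  0.04  1.81 -0.    1.3   0.31]
[[0.021, 0.001, 0.002, -0.001, 0.0, -0.004, 0], [0.021, 0.001, 0.003, -0.0, 0.0, -0.004, 0], [0.021, 0.001, 0.002, -0.001, 0.0, -0.004, 0], [0.021, 0.001, 0.003, -0.0, 0.001, -0.004, 0], [0.021, 0.002, 0.003, -0.001, 0.0, -0.004, 0], [0.02, 0.001, 0.002, -0.0, 0.001, -0.005, 0], [0.0, 0.0, 0.015, -0.0, -0.0, 0.0, 0], [0.0, 0.0, 0.015, -0.0, -0.0, 0.0, 0], [0.0, 0.0, 0.015, -0.0, -0.0, 0.0, 0], [0.0, 0.0, 0.015, -0.0, -0.0, 0.0, 0]]
end [0.5013 0.2344 0.14  ] yaw -12.9 max [0.021 0.002 0.015 0.001 0.001 0.005]
```

drive_tool --deltas '[[[0.021, 0.001, 0.002, -0.001, 0, -0.004, 0], [0.021, 0.001, 0.003, 0, 0, -0.004, 0], [0.021, 0.001, 0.002, -0.001, 0, -0.004, 0], [0.021, 0.001, 0.003, 0, 0.001, -0.004, 0], [0.021, 0.002, 0.003, -0.001, 0, -0.004, 0], [0.012, 0.001, 0.002, 0, 0.001, -0.005, 0], [0.008, 0, 0.01, 0, 0, 0, 0], [0, 0, 0.015, 0, 0, 0, 0], [0, 0, 0.015, 0, 0, 0, 0], [0, 0, 0.01, 0, 0, 0, 0]]]'

```text
time_s: 14.4
eef_pos: [0.5023, 0.2334, 0.1505]
tool_rot: [[0.226, 0.974, 0.002], [0.974, -0.226, 0.0], [0.0, 0.002, -1.0]]
ft_force: [-0.9, 0.6, -1.8]
grip_width: 0.272
```

drive_tool --deltas '[[[0, 0, 0, 0, 0, 0, 0], [0, 0, 0, 0, 0, 0, 0], [0, 0, 0, 0, 0, 0, 0], [0, 0, 0, 0, 0, 0, 0], [0, 0, 0, 0, 0, 0, 0], [0, 0, 0, 0, 0, 0, 0], [0, 0, 0, 0, 0, 0, 0], [0, 0, 0, 0, 0, 0, 0], [0, 0, 0, 0, 0, 0, 0], [0, 0, 0, 0, 0, 0, 0]]]'

```text
time_s: 15.65
eef_pos: [0.5033, 0.2341, 0.1524]
tool_rot: [[0.225, 0.974, 0.004], [0.974, -0.225, 0.001], [0.002, 0.004, -1.0]]
ft_force: [-0.2, 0.6, -1.5]
grip_width: 0.273
```

Run:
```python
from h import *
stat()
w=save('wrist','w9');s=save('scene','s9');d=save('side','d9')
cv2.imwrite('pics/s9c.png',cv2.resize(s['img'][130:250,310:450,::-1],None,fx=5,fy=5,interpolation=cv2.INTER_CUBIC))
cv2.imwrite('pics/d9c.png',cv2.resize(d['img'][180:310,180:340,::-1],None,fx=4.5,fy=4.5,interpolation=cv2.INTER_CUBIC))
stat()
```

```text
t 15.65 p [0.5033 0.2341 0.1524] yaw -13.01 tilt [0.0043 0.001 ] F [-0.2  0.6 -1.5] g 0.273 q [ 0.28  0.26  1.69 -0.    1.19  0.51]
t 15.8 p [0.5033 0.2341 0.1524] yaw -13.0 tilt [0.0043 0.001 ] F [ 0.9 -0.2 -1.7] g 0.272 q [ 0.28  0.26  1.69 -0.    1.19  0.51]
```

View pics/w9.png

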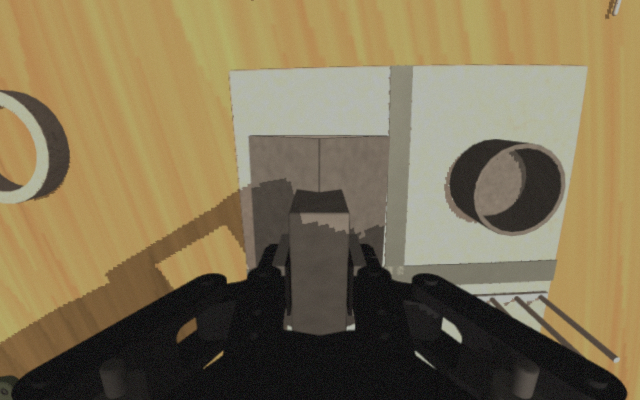

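View pics/s9c.png

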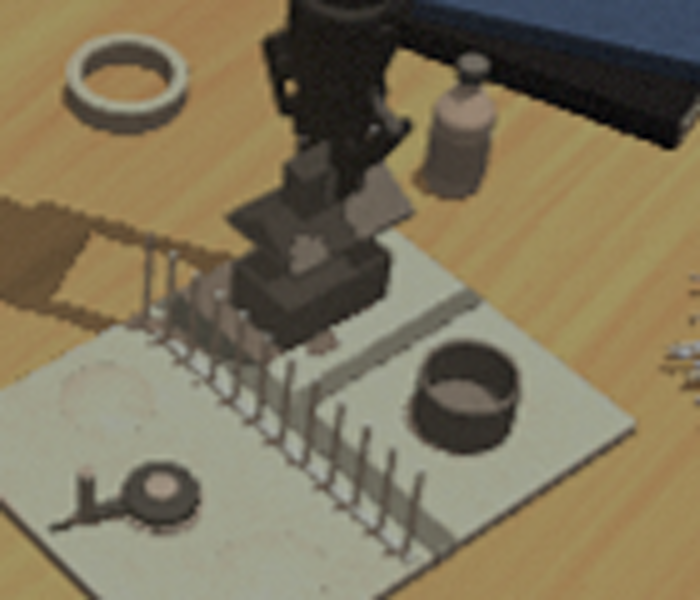

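View pics/d9c.png

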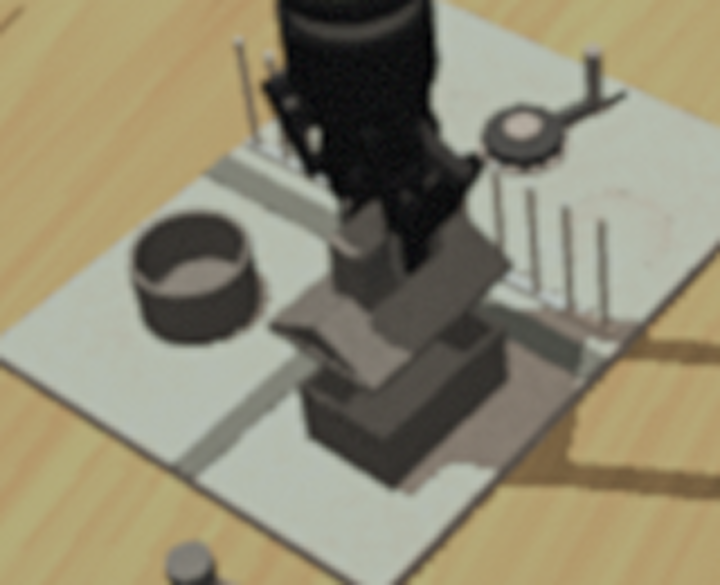

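Run:
```python
from h import *
def box(c,yaw,w,l,z):
    u=np.array([np.cos(np.radians(yaw)),np.sin(np.radians(yaw))]);n=np.array([u[1],-u[0]])
    return np.array([[*(np.array(c)+a*w/2*n+b*l/2*u),z] for a,b in((1,1),(1,-1),(-1,-1),(-1,1))])
def draw(s,crop,f,items,fn):
    x0,y0,x1,y1=crop
    im=cv2.resize(np.ascontiguousarray(s['img'][y0:y1,x0:x1,::-1]),None,fx=f,fy=f,interpolation=cv2.INTER_CUBIC)
    for b,col in items:
        q=((proj(s,b)-[x0,y0]+.5)*f-.5); cv2.polylines(im,[np.round(q*8).astype(np.int32)],True,col,1,cv2.LINE_AA,3)
    return im
H=box((.5012,.2356),77.1,.064,.1,.06)
H0=box((.5012,.2356),77.1,.064,.1,.015)
Rf=box((.5033+.0002-.0005,.2341+.001),77,.076,.112,.1524-.0495)
a=draw(load('scene0'),(345,165,405,205),6.5,[(H,(0,255,0))],'')
b=draw(load('side0'),(235,230,305,290),5,[(H,(0,255,0))],'')
c=draw(load('s9'),(345,155,405,205),6.5,[(H,(0,255,0)),(Rf,(0,0,255))],'')
d=draw(load('d9'),(225,220,305,290),5,[(H,(0,255,0)),(Rf,(0,0,255))],'')
def pad(i): o=np.zeros((350,400,3),np.uint8);i=i[:350,:400];o[:i.shape[0],:i.shape[1]]=i;return o
cv2.imwrite('pics/ov.png',cv2.resize(np.vstack([np.hstack([pad(a),pad(b)]),np.hstack([pad(c),pad(d)])]),(685,600)))
```

```text
(no output)
```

View pics/ov.png

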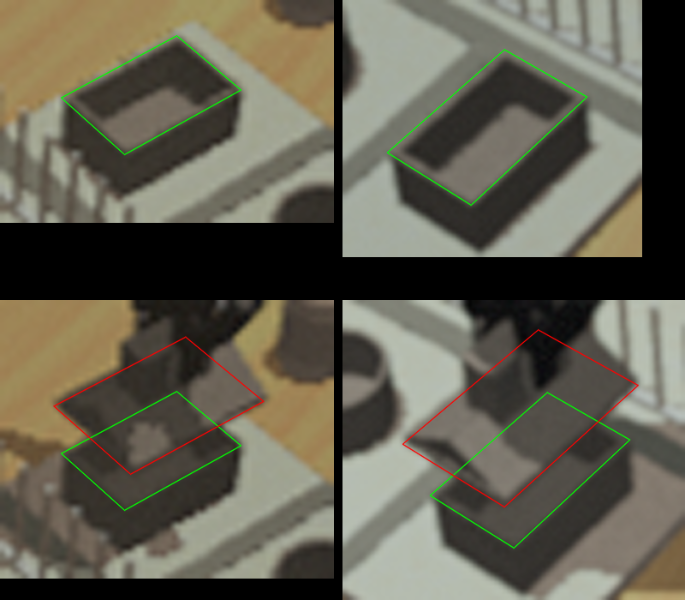

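drive_tool --deltas '[[[0, -0.001, 0.004, 0.002, 0, 0.001, 0], [0, -0.001, 0.004, 0.002, -0.001, 0.001, 0], [0, 0, 0.005, 0, 0, 0, 0], [0, 0, 0.005, 0, 0, 0, 0], [0, 0, 0.005, 0, 0, 0, 0], [0, 0, 0.004, 0, 0, 0, 0], [0, 0, 0.003, 0, 0, 0, 0], [0, 0, 0, 0, 0, 0, 0], [0, 0, 0, 0, 0, 0, 0], [0, 0, 0, 0, 0, 0, 0]]]'

```text
time_s: 17.05
eef_pos: [0.5016, 0.2346, 0.1227]
tool_rot: [[0.227, 0.974, 0.001], [0.974, -0.227, 0.001], [0.001, 0.0, -1.0]]
ft_force: [-0.0, -0.4, -1.7]
grip_width: 0.27
```

Run:
```python
from h import *
stat()
w=save('wrist','w10');s=save('scene','s10');d=save('side','d10')
def box(c,yaw,w,l,z):
    u=np.array([np.cos(np.radians(yaw)),np.sin(np.radians(yaw))]);n=np.array([u[1],-u[0]])
    return np.array([[*(np.array(c)+a*w/2*n+b*l/2*u),z] for a,b in((1,1),(1,-1),(-1,-1),(-1,1))])
st=bot.state();p=st['eef_pos']
def draw(s,crop,f,items):
    x0,y0,x1,y1=crop
    im=cv2.resize(np.ascontiguousarray(s['img'][y0:y1,x0:x1,::-1]),None,fx=f,fy=f,interpolation=cv2.INTER_CUBIC)
    for b,col in items:
        q=((proj(s,b)-[x0,y0]+.5)*f-.5); cv2.polylines(im,[np.round(q*8).astype(np.int32)],True,col,1,cv2.LINE_AA,3)
    return im
Rf=box((p[0]-.0003,p[1]+.001),77,.076,.112,p[2]-.0505)
c=draw(s,(340,160,410,220),5.7,[(Rf,(0,0,255))]);d2=draw(d,(225,225,305,300),5,[(Rf,(0,0,255))])
h=min(c.shape[0],d2.shape[0]);cv2.imwrite('pics/ov2.png',np.hstack([c[:h],d2[:h]]))
stat()
```

```text
t 17.05 p [0.5016 0.2346 0.1227] yaw -13.12 tilt [0.0007 0.0011] F [-0.  -0.4 -1.7] g 0.27 q [0.28 0.3  1.71 0.   1.13 0.51]
t 17.2 p [0.5015 0.2346 0.1226] yaw -13.12 tilt [0.0005 0.001 ] F [-0.1  0.3 -1.5] g 0.272 q [0.28 0.3  1.71 0.   1.13 0.51]
```

View pics/ov2.png

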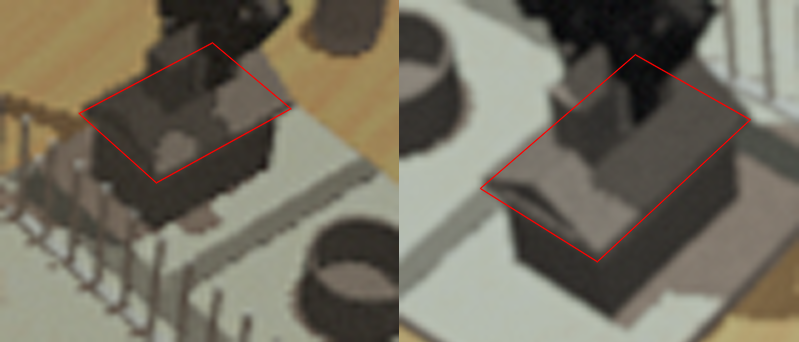

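View pics/w10.png

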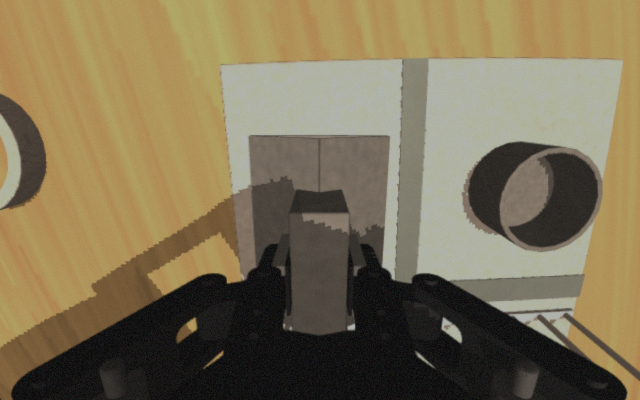

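drive_tool --deltas '[[[0, 0, 0.001, 0, 0, 0, 0], [0, 0, 0, 0, 0, 0, 0], [0, 0, 0, 0, 0, 0, 0], [0, 0, 0, 0, 0, 0, 0], [0, 0, 0, 0, 0, 0, 0], [0, 0, 0, 0, 0, 0, 0], [0, 0, 0, 0, 0, 0, 0], [0, 0, 0, 0, 0, 0, 0], [0, 0, 0, 0, 0, 0, 0], [0, 0, 0, 0, 0, 0, 0]]]'

```text
time_s: 18.45
eef_pos: [0.5014, 0.2346, 0.1214]
tool_rot: [[0.227, 0.974, 0.0], [0.974, -0.227, 0.001], [0.001, -0.0, -1.0]]
ft_force: [-0.6, -0.1, -1.2]
grip_width: 0.274
```

Run:
```python
from h import *
stat();print(np.abs(bot.state()['qvel']).max());print(bot.hand_in())
```

```text
t 18.45 p [0.5014 0.2346 0.1214] yaw -13.12 tilt [0.0002 0.001 ] F [-0.6 -0.1 -1.2] g 0.274 q [0.28 0.3  1.71 0.   1.13 0.51]
0.000868613253717304
the job is handed in; nothing more can be done
None
```

I turned the lock ring clockwise to its mark, lifted the grey roof by its lantern and carried it over the masts. I handed the job in at 18.5 s, still holding the roof over the hall.

- **Ring:** the wrist picture taken after I let go showed hub, pin and mark in line, at about 1.37–1.4 rad. I did not measure it again. The later scene and side pictures, taken before the final descent, show it unmoved.
- **Carry:** the roof's underside was about 0.165 m above the bench over the masts, against mast tops at 0.105 m. The force readings, taken only at the end of each move, showed nothing beyond the roof's weight.
- **Hold:**
  - Underside about 11 mm above the walls, from the tool's height and the grip height.
  - Centred to about 1–2 mm.
  - Ridge within about 0.01 rad of the hall's long axis, and level within about 0.005 rad.
  - Joint speeds under 0.001 rad/s, with only the roof's weight (1.2–1.7 N) on the wrist.
- **Agreement:** the predicted roof and hall outlines matched the scene and side pictures. My first readings of a few hall corners from those two cameras differed by up to 7 mm, so I used the closer wrist view instead.
- **Dome, tape roll and glue bottle:** I planned all moves clear of them, but did not measure their positions again at the end.

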